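Hold the loupe in focus over the chip

TASK

Pull the loupe by its black handle up out of the blue holder and hold its lens level and centred over the copper chip on the grey stage, with the lens's rim at the height that the red pointer on the gauge post marks. Finish while still holding it there, still and free of everything but the gripper. Do not touch the chip carrier, and leave the pointer and everything else on the bench as they are.

Things in the scene. Friction and masses are not known exactly. Their poses are not given: they have to be found in the camera images.
- loupe: right-angled hand loupe, 0.14 kg, standing in the blue holder. Origin on the handle axis under a steel collar (31 mm across, 6 mm thick) that sits on the holder's rim; z up along the handle. Shank below: 10 mm thick, 50 mm long. Round lens stands out sideways in +x, low on the handle, its plane square to the handle
- loupe_grip (a point): middle of the loupe's black handle, 70 mm above the loupe's origin, same axes: where to grip. The handle is 20 mm along x by 14 mm along y (grip these two y faces) and runs from 54 mm below this point to 38 mm above it
- lens (a point): centre of the loupe's lens, in the middle of its black rim (rim 54 mm across, 8 mm thick); at (65, 0, 10) mm in the loupe's frame; z is the lens's axis, up when the lens is level
- loupe_foot (a point): lower end of the loupe's steel shank, 50 mm below the loupe's origin
- holder: fixed blue upright holder: tube 42 mm across, 60 mm high, bore 14 mm, on a round foot 76 mm across; origin at the centre of its underside
- holder_rim (a point): centre of the holder's mouth, 60 mm above the table
- stage: fixed grey inspection stage, plate 12 mm thick, from x = -55 to +105 mm and 55 mm either side in y; origin at its underside below the carrier's place. A steel gauge post, 8 mm thick, top 150 mm above the table, stands at x = +88 mm; a red pointer on it (collar 18 mm across) reaches towards the carrier and slides up or down if pushed with about 4 N
- pointer_tip (a point): tip of the red pointer on the gauge post, 61 mm in +x from the stage's origin; its height, 90 to 125 mm above the table, differs each time and marks the focal height
- carrier: loose white round chip carrier, 60 mm across, 12 mm high, lying on the stage; origin at the centre of its underside
- chip (a point): the small copper chip in the centre of the carrier's top, 13 mm above the carrier's underside (25 mm above the table)
- tube_rack: bystander: green rack of small tubes on a blue base, 104 x 214 x 49 mm; origin at the centre of its underside
- red_rack: bystander: low red tube rack, 70 x 115 x 31 mm; origin at the centre of its underside
- tip_box: bystander: blue box with clear lid, 85 x 122 x 67 mm; origin at the centre of its underside
- timer: bystander: flat grey bench timer, 60 x 65 x 20 mm; origin at the centre of its underside
- reagent: bystander: bottle 60 mm across, 120 mm high; origin at the centre of its underside
- jar: bystander: jar 60 mm across, 80 mm high; origin at the centre of its underside
- pen_cup: bystander: grey cup with three pens, 72 mm across, 130 mm high with the pens; origin at the centre of its underside

How it is judged:
By the outcome, as a careful person would: the job done as asked, in the order asked, and still so for the second after the job is handed in, while the arm keeps its last pose, push and grip.
It also fails if it takes over 40 s, if anything falls off the work surface, if the arm or the gripper's body presses on something with over 40 N, if the wrist force passes 120 N, or if a joint passes its speed limit or range.

ROBOT

A 7-joint arm with a two-finger parallel gripper is mounted at the origin on the work surface. World frame = base frame: x ahead of the robot, y to its left, z up, the work surface at z = 0. Lengths are in m, angles in rad, forces in N, time in s.
With the tool pointing down it reaches from about 0.425 to 0.925 m from the base axis. Payload 6.8 kg.
Tool frame: the origin (TCP) lies on the centre line of the jaws, within the pads' length; the fingertips stand 8 mm ahead of it and the grasp point (between the pads) lies 11 mm behind it (bot.tips_ahead is the distance from the TCP to the fingertips, in m); z points along the fingers, y is the line along which they close (so a half turn about z gives the same grasp; the last joint's range is limited). The gripper opens to 85 mm and grips with 20 to 120 N. Pads are 22 mm wide; open, the fingers measure 114 mm over their backs; the gripper's body (76 mm by 85 mm) begins 54 mm behind the grasp point. The pads swing forward as they close: fully open they stand 13 mm farther back than shut.
Start: joints at [-1.266, 0.477, 0.022, 1.555, -0.011, 1.109, -0.083], TCP at [0.271, 0.618, 0.239] pointing down, gripper open.
Joint ranges: [-2.96, 2.96], [-0.34, 2.1], [-1.41, 1.46], [0.24, 2.44], [-1.37, 4.51], [0.17, 1.92], [-2.96, 2.96]. Speed limits (rad/s): [2.39, 2.39, 3.14, 3.14, 3.14, 3.14, 3.14].

INTERFACE

Orientations are given as a unit quaternion [w, x, y, z].
In Python, from station import bot gives the robot as it stands.
- The arm moves only by the tool send_rows, never from a script. Its argument "deltas" is text: rows parted by semicolons, each of 4 numbers parted by spaces: the shift along the tool's x, y, z in m, then the turn about the tool's z in degrees. In form: x y z spin; .... A call has 1 to 5 rows; each row is the pose to reach, as a shift and turn from the pose commanded when the call began, along the tool's axes at that moment; what a row does not reach only later rows make up. A row lasts 1/10 s, in which the tool goes at most 50 mm and 8.59 degrees, less where a joint would pass 70% of its speed; a pose out of reach is approached as far as the arm can. A call with a gripper value outside its range is refused whole. "claw" is the opening, from 0 (shut) to 1 (fully open), set as the call begins (left out, the last holds). The fingers move at their own pace and stop on an object; "force" is the grip in N (left out, the last holds). Time passes only in rows, so rows that repeat a pose let the fingers close. It gives the time, the measured TCP pose, the force, the opening and the grip force at its end, in the units of the state.
- bot.get_obs(): the state, without advancing time (a new reading comes with each control period).
- bot.read_camera(name): name is "side" or "top" or "wrist"; returns a dict with "img" (420x560x3 uint8, red, green, blue), "depth" (420x560 float32, m along the optical axis (not along the pixel's ray), 0 where there is no reading), "fx", "fy", "cx", "cy" (pixels), "camera_from_world" (4x4, takes a point from world to camera coordinates). Camera axes: x right, y up, looking along -z (the intrinsics and any distortion apply to the point x, -y, -z); pixel columns grow to the right and rows downward; lengths in m; the calibration is good to about 2 mm. A picture is of the moment at which its call begins.
- bot.hand_in(): hands the job in; it is judged then, once.
Trained networks look in a picture, given as the dict that the camera call returned (one of the last four; its "shot" number tells which), for a name from the list of things; names that differ only in an ending like _2 or _b are one class to them, and where a whole thing is asked for, a point or a joint stands for the part that bears it (a point fixed in the world has none). Each returns a list of dicts, best first, with "confidence" (0 to 1); they miss things now and then, are a little off and sometimes report something else, mostly with a low value. They report only what shows in the picture. A call takes as long as a camera call.
- bot.masks_of(picture, query): "mask" (420x560 bool, what is visible of it).
- bot.landmark_of(picture, query): "xyz" ([x, y, z] in m, in world coordinates, good to about 4 mm: a listed point, or the origin of a listed thing).
The state is a dict: "t": time; "q": joint angles; "joint_vel": joint speeds; "joint_torque": joint torques, N m; "eef_pos": TCP position; "tool_rot": TCP orientation; "contact_force": force on the tool from outside, world axes, zero at the start; "torque": the same for the moment, N m; "gripper_width": opening from 0.0 (shut) to 1.0 (fully open); "grasp_force": force on a finger pad.
Only numpy, scipy, OpenCV 4.12 (cv2) and the standard library are available. Lean on these libraries where they do the work, as an engineer would, in place of code of your own. Each camera call takes 0.05 s, during which the arm holds its last target. There are 200 camera calls.

## Working session

There is one attempt and no reset: what is moved stays moved. The work goes in short steps, Python scripts to look and compute and a tool call to move; the robot and the scene stay as the last step left them, time stands still between calls to the robot, and variables do not carry over. Pictures are saved under pics/ and viewed, at most 10 in all, crops included, and the job is handed in when it is done.

Besides the shell and the picture viewer there is one more tool, called after ">>>" as name(argument=value, ...), one argument or row to a line, values as JSON. send_rows: Moves the arm, as the interface text tells. Its arguments: {"type":"object","properties":{"deltas":{"type":"string"},"claw":{"type":"number"},"force":{"type":"number"}},"required":["deltas"]}

```bash
mkdir -p pics; cat > h.py <<'E'
import numpy as np, cv2
from station import bot
def lm(p,names):
    for n in names:
        for r in bot.landmark_of(p,n)[:2]: print(' ',n,np.round(r['xyz'],4),round(r['confidence'],2))
def save(p,n): cv2.imwrite('pics/'+n+'.png',p['img'][:,:,::-1])
def world(p,u,v):
    d=p['depth'][v,u]; c=np.array([(u-p['cx'])/p['fx']*d,-(v-p['cy'])/p['fy']*d,-d,1]); return (np.linalg.inv(p['camera_from_world'])@c)[:3]
def proj(p,X):
    c=p['camera_from_world']@np.append(X,1); return p['cx']+p['fx']*c[0]/-c[2], p['cy']-p['fy']*c[1]/-c[2]
E
python3 - <<'E'
from h import *
o=bot.get_obs(); print({k:np.round(v,3) for k,v in o.items()})
ims=[]
for c in ['side','top']:
    p=bot.read_camera(c); print(c,p.keys()); ims.append(p['img'])
    lm(p,['loupe','loupe_grip','lens','holder','holder_rim','stage','pointer_tip','carrier','chip'])
    lm(p,['tube_rack','red_rack','tip_box','timer','reagent','jar','pen_cup'])
    save(p,c+'0')
E
```

```text
{'t': np.float64(0.0), 'q': array([-1.266,  0.478,  0.022,  1.556, -0.012,  1.109, -0.083]), 'joint_vel': array([-0.   ,  0.   ,  0.001, -0.001,  0.002, -0.   ,  0.002]), 'joint_torque': array([ 0.0000e+00, -5.9645e+01,  1.6080e+00, -2.8120e+01,  1.3000e-02,
        9.0000e-03,  0.0000e+00]), 'eef_pos': array([0.271, 0.618, 0.238]), 'tool_rot': array([-0.   ,  0.205,  0.979, -0.001]), 'contact_force': array([-0.249, -0.811, -0.076]), 'torque': array([ 0.075, -0.005,  0.011]), 'grasp_force': np.float64(0.0), 'gripper_width': np.float64(0.999)}
side dict_keys(['img', 'depth', 'fx', 'fy', 'cx', 'cy', 'camera_from_world', 'shot'])
  loupe [0.5564 0.2683 0.0635] 0.82
  loupe_grip [0.5554 0.2661 0.1336] 0.85
  lens [0.6246 0.2734 0.0654] 0.78
  lens [0.5574 0.2677 0.1304] 0.65
  holder [ 0.5555  0.2688 -0.005 ] 0.66
  holder_rim [0.5545 0.2711 0.0588] 0.66
  holder_rim [0.6229 0.2733 0.0671] 0.43
  stage [ 0.5654 -0.2662 -0.0012] 0.57
  pointer_tip [ 0.6187 -0.2889  0.1283] 0.47
  carrier [ 0.5575 -0.2648  0.009 ] 0.53
  chip [ 0.5618 -0.2659  0.0265] 0.71
  tube_rack [0.7912 0.0142 0.0017
[... 610 characters left out ...]
566 0.2737 0.0008] 0.85
  holder [ 0.7923  0.0073 -0.0038] 0.63
  holder_rim [0.5544 0.269  0.0611] 0.76
  pointer_tip [0.5574 0.2723 0.0629] 0.71
  pointer_tip [ 0.6173 -0.2919  0.1239] 0.6
  carrier [ 0.5585 -0.268   0.0142] 0.84
  carrier [ 7.91e-01  1.20e-02 -5.00e-04] 0.36
  chip [ 0.5593 -0.2651  0.0281] 0.84
  chip [0.6255 0.2722 0.0703] 0.37
  tube_rack [7.947e-01 1.340e-02 3.000e-04] 0.88
  red_rack [ 0.3698 -0.0014  0.0012] 0.89
  tip_box [ 0.5515 -0.4858  0.0022] 0.73
  timer [ 6.059e-01  1.000e-04 -2.000e-03] 0.64
  reagent [ 0.4837  0.4336 -0.002 ] 0.74
  jar [ 6.727e-01  4.120e-01 -1.000e-04] 0.78
  pen_cup [ 0.6874 -0.4071 -0.0056] 0.91
  pen_cup [ 0.6083  0.0009 -0.004 ] 0.75
```

View pics/side0.png

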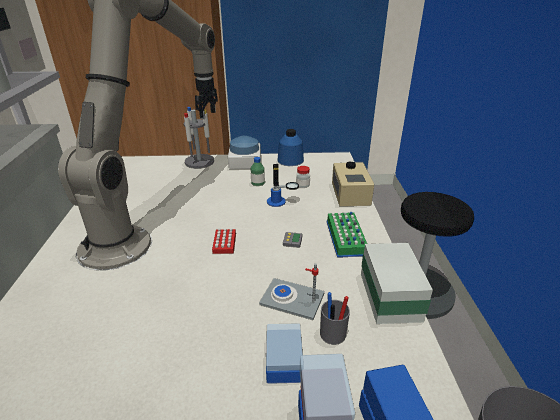

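View pics/top0.png

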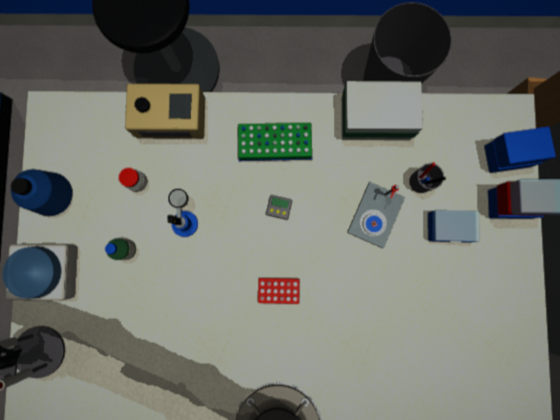

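>>> send_rows(
  deltas="-0.033 -0.017 -0.002 -2;-0.067 -0.034 -0.004 -4;-0.1 -0.051 -0.006 -6;-0.134 -0.068 -0.008 -8;-0.167 -0.085 -0.01 -10",
  claw=1,
)

```text
t: 2.2
eef_pos: [0.3906, 0.4722, 0.2495]
tool_rot: [0.0, 0.118, 0.993, 0.0]
contact_force: [0.3, -0.1, -0.3]
gripper_width: 1.0
grasp_force: 0.0
```

```bash
cat >> h.py <<'E'
from scipy.spatial.transform import Rotation as R
def totool(target,yaw_y=None):
    o=bot.get_obs(); q=o['tool_rot']; M=R.from_quat([q[1],q[2],q[3],q[0]]).as_matrix()
    print('pos',np.round(o['eef_pos'],4),'toolx deg',np.degrees(np.arctan2(M[1,0],M[0,0])),'z',np.round(M[:,2],4),'shift',np.round(M.T@(np.array(target)-o['eef_pos']),4),'F',np.round(o['contact_force'],1),'t',o['t'],'J',np.round(o['q'],2))
E
python3 -c "
from h import *
totool([.556,.27,.25])"
```

```text
pos [0.3906 0.4722 0.2495] toolx deg 166.4217417402167 z [ 3.e-04  2.e-04 -1.e+00] shift [-0.2082 -0.1577 -0.0005] F [ 0.3 -0.1 -0.3] t 2.2 J [-1.    0.37  0.03  1.7  -0.01  1.07  0.36]
```

>>> send_rows(
  deltas="-0.035 -0.026 0 -2.5;-0.075 -0.057 0 -5;-0.115 -0.087 0 -8;-0.153 -0.116 0 -11;-0.185 -0.14 0 -14",
)

```text
t: 2.7
eef_pos: [0.5382, 0.2908, 0.2496]
tool_rot: [0.0, -0.003, 1.0, -0.0]
contact_force: [-0.1, -0.1, -0.1]
gripper_width: 1.001
grasp_force: 0.0
```

```bash
python3 - <<'E'
from h import *
p=bot.read_camera('wrist'); lm(p,['loupe','loupe_grip','lens','holder_rim']); save(p,'w1')
totool([.556,.27,.122])
E
```

```text
loupe [0.5577 0.2715 0.0657] 0.76
  loupe_grip [0.5558 0.2679 0.132 ] 0.72
  lens [0.6226 0.2746 0.0686] 0.84
  lens [ 0.7951  0.0179 -0.0025] 0.54
  holder_rim [0.5579 0.2705 0.0591] 0.59
pos [0.5361 0.2943 0.2493] toolx deg -179.6680763055736 z [-4.e-04  7.e-04 -1.e+00] shift [-0.0198 -0.0245  0.1273] F [0.4 0.8 0.1] t 2.95 J [-0.66  0.36  0.07  1.71 -0.03  1.07  1.  ]
```

View pics/w1.png

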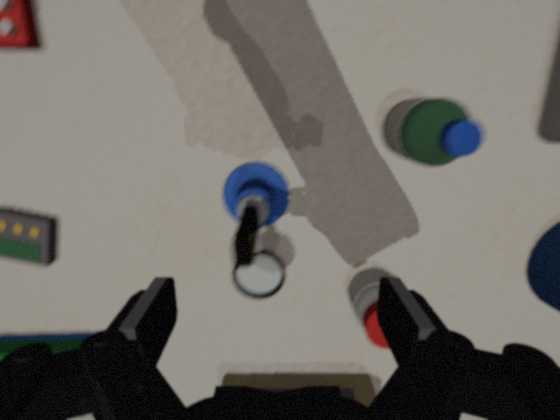

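>>> send_rows(
  deltas="-0.01 -0.012 0.01 -1;-0.02 -0.0245 0.03 -2.2;-0.02 -0.0245 0.06 -2.2;-0.02 -0.0245 0.085 -2.2;-0.02 -0.0245 0.1 -2.2",
)

```text
t: 3.45
eef_pos: [0.5545, 0.2709, 0.1472]
tool_rot: [-0.001, -0.024, 1.0, -0.0]
contact_force: [0.4, -0.2, 0.0]
gripper_width: 1.006
grasp_force: 0.0
```

```bash
python3 - <<'E'
from h import *
p=bot.read_camera('wrist'); lm(p,['loupe_grip','lens']); save(p,'w2')
totool([.556,.27,.122])
E
```

```text
loupe_grip [0.5562 0.2715 0.1303] 0.91
  lens [0.6223 0.2765 0.0707] 0.72
pos [0.5556 0.2705 0.1488] toolx deg -177.34210026326122 z [-1.5e-03 -4.0e-04 -1.0e+00] shift [-0.0004 -0.0005  0.0268] F [0.6 1.  0.6] t 3.6 J [-0.6   0.48  0.06  1.78 -0.04  0.88  1.1 ]
```

View pics/w2.png

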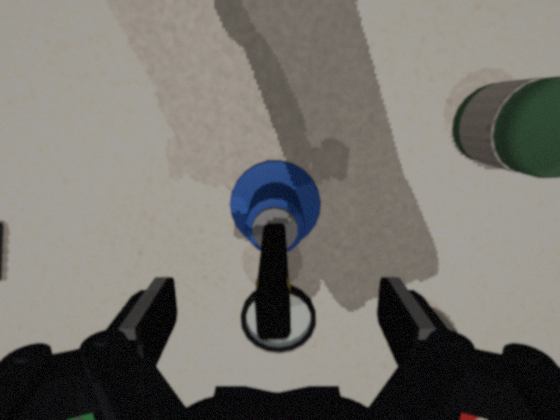

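>>> send_rows(
  deltas="0 0 0.015 0;0 0 0.027 0;0 0 0.027 0;0 0 0.027 0;0 0 0.027 0",
)

```text
t: 4.1
eef_pos: [0.5569, 0.2695, 0.1227]
tool_rot: [0.0, -0.022, 1.0, 0.0]
contact_force: [0.5, -0.4, -0.8]
gripper_width: 1.002
grasp_force: 0.0
```

>>> send_rows(
  deltas="0 0 0 0;0 0 0 0;0 0 0 0;0 0 0 0;0 0 0 0",
  claw=0,
  force=40,
)

```text
t: 4.6
eef_pos: [0.5566, 0.2694, 0.1225]
tool_rot: [0.0, -0.022, 1.0, 0.0]
contact_force: [-1.1, -1.5, 1.8]
gripper_width: 0.16
grasp_force: 43.0
```

>>> send_rows(
  deltas="0 0 0 0;0 0 0 0;0 0 0 0;0 0 0 0;0 0 0 0",
)

```text
t: 5.1
eef_pos: [0.5566, 0.2695, 0.1224]
tool_rot: [0.0, -0.022, 1.0, 0.0]
contact_force: [-0.1, 0.7, 2.0]
gripper_width: 0.157
grasp_force: 43.1
```

>>> send_rows(
  deltas="0 0 -0.006 0;0 0 -0.014 0;0 0 -0.022 0;0 0 -0.032 0;0 0 -0.042 0",
)

```text
t: 5.6
eef_pos: [0.5566, 0.2694, 0.1654]
tool_rot: [0.0, -0.022, 1.0, 0.0]
contact_force: [-0.0, 0.5, -1.1]
gripper_width: 0.154
grasp_force: 42.7
```

>>> send_rows(
  deltas="0 0 -0.012 0;0 0 -0.03 0;0 0 -0.05 0;0 0 -0.07 0;0 0 -0.08 0",
)

```text
t: 6.1
eef_pos: [0.5574, 0.2698, 0.247]
tool_rot: [0.001, -0.022, 1.0, 0.001]
contact_force: [-0.5, -0.8, -1.5]
gripper_width: 0.159
grasp_force: 42.7
```

```bash
python3 - <<'E'
from h import *
ps=[bot.read_camera(c) for c in ['side','top','wrist']]
for p in ps: lm(p,['loupe','loupe_foot','lens','loupe_grip'])
totool([.495,-.268,.245])
for p in ps[:2]: lm(p,['pointer_tip','chip'])
cv2.imwrite('pics/s3.png',np.hstack([cv2.resize(ps[0]['img'][100:330,180:400],(400,418)),cv2.resize(ps[2]['img'],(400,418))])[:,:,::-1])
E
```

```text
loupe [0.5578 0.2702 0.1866] 0.67
  loupe_foot [0.5571 0.2661 0.187 ] 0.72
  loupe_foot [0.5585 0.2688 0.1333] 0.51
  lens [0.6231 0.2696 0.1904] 0.75
  lens [0.5586 0.2674 0.1376] 0.16
  loupe_grip [0.5594 0.2683 0.2559] 0.68
  loupe [0.5611 0.2728 0.188 ] 0.92
  loupe_foot [0.5559 0.27   0.135 ] 0.95
  lens [0.6257 0.2703 0.1953] 0.98
  loupe_grip [0.5595 0.2685 0.2559] 0.63
  loupe [0.5598 0.2724 0.1865] 0.73
  loupe_foot [0.5599 0.2679 0.1329] 0.59
  loupe_grip [0.556  0.2695 0.2517] 0.84
pos [0.5565 0.2694 0.2442] toolx deg -177.4558483392319 z [-2.e-04 -1.e-04 -1.e+00] shift [ 0.0853 -0.5341 -0.0008] F [ 0.1 -0.1 -1.4] t 6.85 J [-0.61  0.38  0.07  1.7  -0.03  1.07  1.09]
  pointer_tip [ 0.6196 -0.2907  0.1261] 0.52
  chip [ 0.5606 -0.27    0.0237] 0.72
  chip [0.674  0.4109 0.0007] 0.54
  pointer_tip [ 0.6197 -0.2954  0.126 ] 0.5
  pointer_tip [ 0.5564  0.2712 -0.0019] 0.36
  chip [ 0.5608 -0.2644  0.0232] 0.55
```

View pics/s3.png

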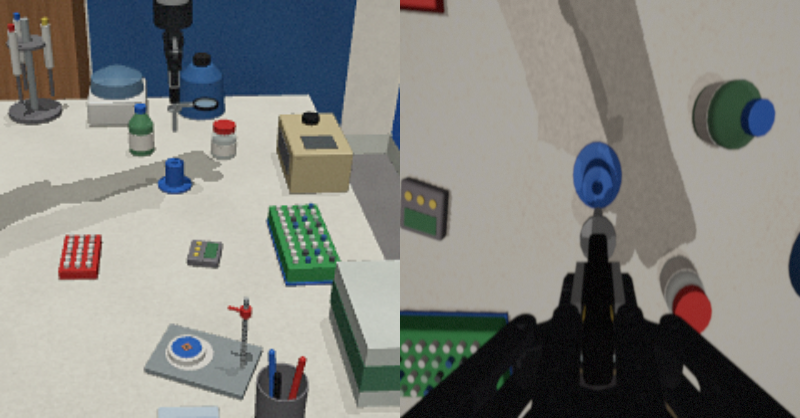

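>>> send_rows(
  deltas="0.002 -0.015 0 0;0.008 -0.05 0 0;0.014 -0.09 0 0;0.021 -0.13 0 0;0.027 -0.17 0 0",
)

```text
t: 7.55
eef_pos: [0.5364, 0.0955, 0.2444]
tool_rot: [0.0, -0.022, 1.0, -0.0]
contact_force: [-0.4, -0.6, -1.2]
gripper_width: 0.161
grasp_force: 42.7
```

>>> send_rows(
  deltas="0.006 -0.04 0 0;0.013 -0.08 0 0;0.019 -0.12 0 0;0.026 -0.16 0 0;0.032 -0.2 0 0",
)

```text
t: 8.05
eef_pos: [0.5128, -0.1056, 0.2445]
tool_rot: [0.0, -0.022, 1.0, -0.0]
contact_force: [0.4, 0.4, -0.9]
gripper_width: 0.156
grasp_force: 42.7
```

>>> send_rows(
  deltas="0.006 -0.04 0 0;0.013 -0.08 0 0;0.02 -0.12 0 0;0.025 -0.15 0 0;0.027 -0.164 0 0",
)

```text
t: 8.55
eef_pos: [0.4922, -0.2722, 0.2446]
tool_rot: [-0.0, -0.02, 1.0, -0.001]
contact_force: [0.4, 0.3, -1.9]
gripper_width: 0.157
grasp_force: 42.7
```

```bash
python3 - <<'E'
from h import *
totool([.495,-.268,.245])
ps={c:bot.read_camera(c) for c in ['side','top','wrist']}
for c,p in ps.items(): 
    print(c,p['fx'],p['fy']); save(p,c+'4'); np.savez('pics/'+c+'4.npz',**p)
    if c=='wrist': lm(p,['chip','carrier','lens','pointer_tip'])
    else: lm(p,['lens','loupe','loupe_foot','chip','pointer_tip','carrier'])
    im=p['img'].astype(int); red=(im[...,0]>110)&(im[...,1]<60)&(im[...,2]<60)
    pts=[world(p,u,v) for v,u in zip(*np.nonzero(red)) if p['depth'][v,u]>0]
    pts=np.array([x for x in pts if abs(x[0]-.63)<.04 and abs(x[1]+.3)<.035 and x[2]>.08])
    if len(pts):
        d=np.hypot(pts[:,0]-.5605,pts[:,1]+.2665); print('red',np.round(pts[np.argsort(d)[:8]],4))
t=np.hstack([cv2.resize(ps['side']['img'][230:330,230:350],(400,333)),cv2.resize(ps['top']['img'][160:260,330:450],(400,333))])
cv2.imwrite('pics/s4.png',t[:,:,::-1])
totool([.495,-.268,.245])
E
```

```text
pos [ 0.4922 -0.2722  0.2446] toolx deg -177.76486174252375 z [-2.0e-04 -1.5e-03 -1.0e+00] shift [-0.003   0.0041 -0.0004] F [ 0.4  0.3 -1.9] t 8.55 J [ 0.12  0.29  0.34  1.84 -0.11  1.02  2.11]
side 394.61679226669526 394.61679226669526
  lens [ 0.5578 -0.272   0.1886] 0.58
  lens [ 0.5621 -0.2678  0.0251] 0.38
  loupe_foot [ 0.4913 -0.2756  0.1328] 0.92
  loupe_foot [ 0.5591 -0.2698  0.1913] 0.58
  chip [ 0.5604 -0.2655  0.0236] 0.56
  pointer_tip [ 0.6218 -0.2923  0.1248] 0.39
  carrier [ 0.5586 -0.274   0.19  ] 0.74
  carrier [ 0.557  -0.2644  0.0111] 0.59
red [[ 0.6213 -0.2928  0.1262]
 [ 0.6241 -0.2926  0.126 ]
 [ 0.6265 -0.2947  0.1276]
 [ 0.6287 -0.2993  0.1281]
 [ 0.6318 -0.2957  0.1248]
 [ 0.634  -0.2995  0.128 ]
 [ 0.6365 -0.2995  0.1314]
 [ 0.6357 -0.3061  0.1336]]
top 440.44361614394404 440.44361614394404
  lens [ 0.5637 -0.2731  0.1924] 0.77
  lens [ 0.5613 -0.2661  0.0251] 0.59
  loupe [ 0.4929 -0.27    0.1831] 0.89
  loupe_foot [ 0.564  -0.2659  0.0025] 0.51
  chip [ 0.5597 -0.2661  0.0243] 0.53
  pointer_tip [ 0.617  -0.2941  0.1245] 0.44
  carrier [ 0.5524 -0.268   0.0149] 0.65
  carrier [ 0.494  -0.2725  0.2535] 0.26
red [[ 0.6236 -0.2899  0.1277]
 [ 0.6264 -0.2903  0.1264]
 [ 0.6296 -0.2939  0.1223]
 [ 0.6317 -0.2931  0.1258]
 [ 0.6339 -0.2925  0.1285]
 [ 0.6342 -0.2955  0.1267]
 [ 0.6367 -0.2953  0.1279]
 [ 0.6366 -0.2978  0.1282]]
wrist 346.72358476861075 346.72358476861075
pos [ 0.4944 -0.2679  0.2443] toolx deg -177.4557515436009 z [-0.  0. -1.] shift [-0.0006 -0.0001 -0.0007] F [-0.9  0.1 -0.5] t 9.5 J [ 0.12  0.29  0.33  1.84 -0.11  1.02  2.11]
```

View pics/s4.png

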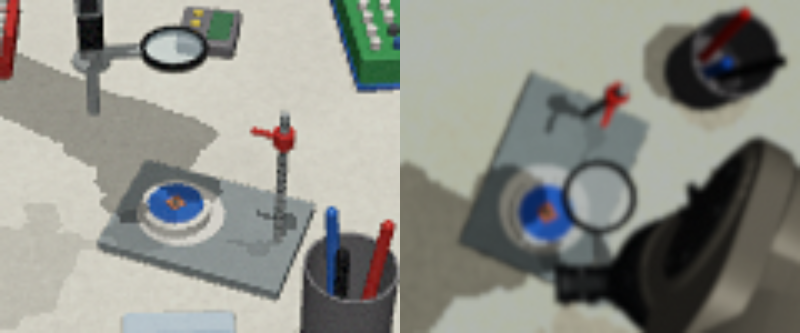

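View pics/wrist4.png

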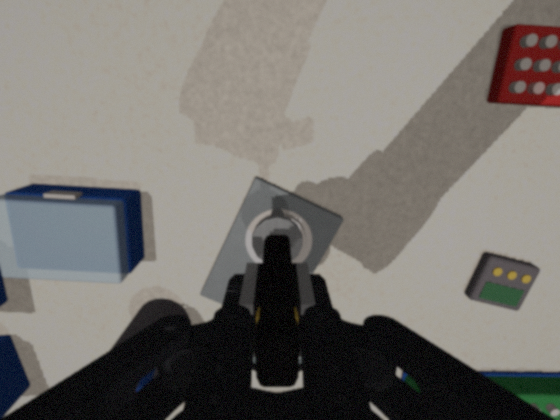

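>>> send_rows(
  deltas="0 0 0.008 0;-0.001 -0.001 0.022 0;-0.001 -0.001 0.038 0;-0.001 -0.001 0.052 0;-0.001 -0.001 0.062 0",
)

```text
t: 10.0
eef_pos: [0.4946, -0.2685, 0.1802]
tool_rot: [-0.001, -0.022, 1.0, 0.0]
contact_force: [0.4, 0.2, -1.4]
gripper_width: 0.155
grasp_force: 42.7
```

>>> send_rows(
  deltas="0 0 0 0;0 0 0 0;0 0 0 0",
)

```text
t: 10.3
eef_pos: [0.4959, -0.2692, 0.1829]
tool_rot: [0.001, -0.022, 1.0, -0.0]
contact_force: [0.3, -0.2, -0.9]
gripper_width: 0.161
grasp_force: 42.7
```

```bash
python3 - <<'E'
from h import *
totool([.495,-.268,.182])
ims=[]
for c in ['side','top']:
    p=bot.read_camera(c); np.savez('pics/'+c+'5.npz',**p); print(c)
    lm(p,['lens','loupe','loupe_foot','loupe_grip','chip','pointer_tip'])
    x0,y0=(255,225) if c=='side' else (345,170)
    ims.append(cv2.resize(p['img'][y0:y0+80,x0:x0+80],(400,400),interpolation=cv2.INTER_CUBIC))
cv2.imwrite('pics/s5.png',np.hstack(ims)[:,:,::-1])
E
```

```text
pos [ 0.4959 -0.2692  0.1829] toolx deg -177.4603370224515 z [ 1.1e-03 -4.0e-04 -1.0e+00] shift [0.0008 0.0012 0.0009] F [ 0.3 -0.2 -0.9] t 10.3 J [ 0.14  0.37  0.32  1.9  -0.14  0.9   2.14]
side
  lens [ 0.5634 -0.2695  0.1288] 0.88
  loupe [ 0.4947 -0.2691  0.124 ] 0.73
  loupe_foot [ 0.4948 -0.2701  0.071 ] 0.77
  loupe_grip [ 0.4976 -0.2711  0.1945] 0.6
  chip [ 0.5588 -0.2674  0.0261] 0.5
  pointer_tip [ 0.6211 -0.2899  0.127 ] 0.59
top
  lens [ 0.5611 -0.2678  0.1304] 0.81
  lens [ 0.5555 -0.2669  0.0136] 0.66
  loupe [ 0.5    -0.2671  0.1242] 0.82
  loupe [0.554  0.2691 0.0619] 0.51
  loupe_grip [ 0.4964 -0.27    0.1895] 0.66
  loupe_grip [ 3.708e-01 -2.900e-03  1.000e-04] 0.66
  chip [ 0.562  -0.2653  0.0247] 0.52
  pointer_tip [ 0.6197 -0.2903  0.1227] 0.41
```

View pics/s5.png

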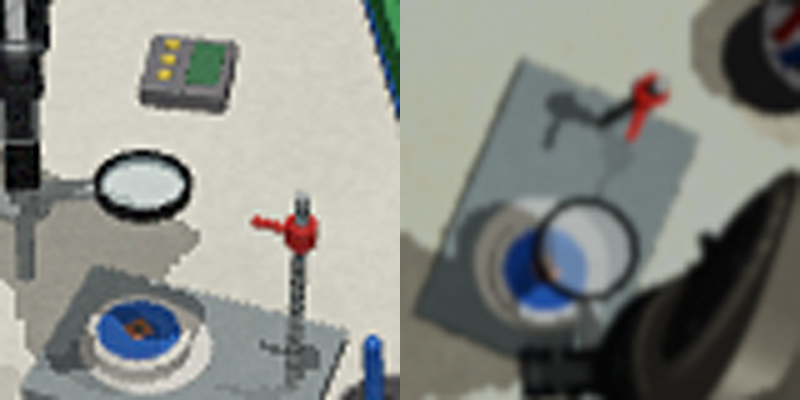

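```bash
python3 - <<'E'
from h import *
from scipy.optimize import least_squares
S=dict(np.load('pics/side5.npz')); T=dict(np.load('pics/top5.npz'))
f=lambda c,o:(c+.5)/5-.5+o
def tri(s,t,n):
    s=np.array([f(s[0],255),f(s[1],225)]); t=np.array([f(t[0],345),f(t[1],170)])
    r=least_squares(lambda X:np.r_[np.array(proj(S,X))-s,np.array(proj(T,X))-t],[.56,-.27,.1]); print(n,np.round(r.x,4),np.round(r.fun,2))
# lens rim: refine ellipse by dark pixels (depth-supported)
for n,p in (('S',S),('T',T)):
    im=p['img'].max(2); pts=[]; px=[]
    for v in range(225,300) if n=='S' else range(170,250):
        for u in range(255,335) if n=='S' else range(345,425):
            if im[v,u]<70 and p['depth'][v,u]>0:
                X=world(p,u,v)
                if .112<X[2]<.15 and np.hypot(X[0]-.5612,X[1]+.2672)<.034: pts.append(X);px.append([u,v])
    px=np.array(px,np.float32);pts=np.array(pts)
    e=cv2.fitEllipse(cv2.convexHull(px)); print(n,len(px),'ellipse',np.round(e[0],2),np.round(e[1],1),'zmed',np.median(pts[:,2]).round(4),'mean',pts.mean(0).round(4))
    if n=='S': es=e[0]
    else: et=e[0]
r=least_squares(lambda X:np.r_[np.array(proj(S,X))-es,np.array(proj(T,X))-et],[.56,-.27,.12]); print('lens',r.x.round(4),r.fun.round(2))
tri((253,220),(633,137),'tip?') if 0 else tri((253,220),(633-400,137),'tip')
tri((140,328),(550-400,270),'chip')
for X in ([.5605+.061*.925,-.2665-.061*.38,.125],[.5605+.061*.925,-.2665-.061*.38,.119],[.5605,-.2665,.125],[.5605,-.2665,.025],[.5605,-.2665,.131]): print(X,np.round(proj(S,X),2),np.round(proj(T,X),2))
print('tip px',f(253,255),f(220,225),f(233,345),f(137,170))
E
```

```text
S 78 ellipse [282.99 261.97] [14.1 19.4] zmed 0.1336 mean [ 0.5604 -0.2743  0.1333]
T 58 ellipse [381.52 219.51] [19.9 21. ] zmed 0.1343 mean [ 0.561  -0.2617  0.1341]
lens [ 0.5617 -0.2641  0.1291] [ 0.21 -0.02  0.    0.19]
tip [ 0.6203 -0.2907  0.1261] [ 0.34 -0.05 -0.    0.33]
chip [ 0.5598 -0.2667  0.0274] [-0.07  0.01 -0.   -0.07]
[0.616925, -0.28968, 0.125] [304.23 268.64] [390.71 198.69]
[0.616925, -0.28968, 0.119] [304.16 270.35] [390.16 198.99]
[0.5605, -0.2665, 0.125] [282.79 263.71] [382.12 220.32]
[0.5605, -0.2665, 0.025] [282.78 290.76] [374.34 223.33]
[0.5605, -0.2665, 0.131] [282.79 262.  ] [382.64 220.12]
tip px 305.2 268.6 391.2 197.0
```

>>> send_rows(
  deltas="0.0005 0 0.002 0;0.0005 0 0.004 0;0.0005 0 0.0055 0;0.0005 0 0.0055 0;0.0005 0 0.0055 0",
)

```text
t: 11.5
eef_pos: [0.4949, -0.2689, 0.1767]
tool_rot: [-0.0, -0.022, 1.0, 0.0]
contact_force: [-0.7, -0.9, -1.0]
gripper_width: 0.158
grasp_force: 42.7
```

>>> send_rows(
  deltas="0 0 0 0;0 0 0 0;0 0 0 0;0 0 0 0;0 0 0 0",
)

```text
t: 12.0
eef_pos: [0.4949, -0.2689, 0.1768]
tool_rot: [0.0, -0.022, 1.0, -0.0]
contact_force: [-0.2, 0.6, -2.0]
gripper_width: 0.159
grasp_force: 42.7
```

```bash
python3 - <<'E'
from h import *
ims=[]
for k in range(3):
  for c in ['side','top']:
    p=bot.read_camera(c); print(c)
    lm(p,['lens','loupe','loupe_foot','pointer_tip','chip'])
    x0,y0=(255,225) if c=='side' else (345,170)
    if k==2: ims.append(cv2.resize(p['img'][y0:y0+80,x0:x0+80],(400,400),interpolation=cv2.INTER_CUBIC))
cv2.imwrite('pics/s6.png',np.hstack(ims)[:,:,::-1])
totool([.495,-.268,.1774])
E
```

```text
side
  lens [ 0.5627 -0.2681  0.1207] 0.62
  lens [ 0.3731  0.0021 -0.0007] 0.23
  loupe [ 0.4955 -0.2691  0.1173] 0.77
  loupe_foot [ 0.4958 -0.2715  0.0657] 0.73
  loupe_foot [ 0.5555  0.2683 -0.0006] 0.56
  chip [ 0.5616 -0.2659  0.0245] 0.85
  chip [ 0.6819 -0.4066  0.0013] 0.74
top
  lens [ 0.5623 -0.2681  0.1227] 0.88
  lens [ 0.606  -0.0008 -0.0046] 0.31
  loupe [ 0.4963 -0.2677  0.1175] 0.67
  loupe [5.571e-01 2.689e-01 5.000e-04] 0.24
  loupe_foot [ 0.4944 -0.2695  0.1812] 0.56
  pointer_tip [ 0.6181 -0.2925  0.1249] 0.58
  chip [ 0.5582 -0.2668  0.0224] 0.66
side
  lens [ 0.62   -0.2907  0.1236] 0.45
  loupe [ 0.4941 -0.2676  0.1164] 0.62
  loupe_foot [ 0.4978 -0.2719  0.0663] 0.73
  pointer_tip [ 0.6202 -0.2881  0.1263] 0.6
  chip [ 0.5612 -0.2703  0.0223] 0.66
  chip [0.5588 0.2695 0.0626] 0.16
top
  lens [ 0.5638 -0.2672  0.1239] 0.58
  loupe [ 0.4944 -0.2678  0.1188] 0.89
  pointer_tip [ 0.6171 -0.2932  0.1266] 0.59
  chip [ 0.5633 -0.266   0.0245] 0.47
side
  lens [ 0.5609 -0.2681  0.1241] 0.6
  loupe [ 0.4927 -0.2684  0.1158] 0.65
  loupe_foot [ 0.4945 -0.2708  0.0657] 0.59
  pointer_tip [0.6747 0.413  0.001 ] 0.6
  pointer_tip [ 0.6217 -0.2896  0.123 ] 0.41
  chip [ 0.5601 -0.2665  0.027 ] 0.71
top
  lens [ 0.5653 -0.2672  0.1252] 0.71
  lens [0.6781 0.4104 0.0008] 0.51
  loupe [ 0.4982 -0.2652  0.1168] 0.83
  loupe [ 0.4968 -0.2673  0.1836] 0.45
  loupe_foot [ 0.5653 -0.2655  0.1242] 0.32
  pointer_tip [ 0.6189 -0.2945  0.1239] 0.61
  chip [ 0.5617 -0.2624  0.0248] 0.53
pos [ 0.4949 -0.2689  0.1768] toolx deg -177.45519880289163 z [-0.  0. -1.] shift [-0.0002  0.0009 -0.0006] F [ 0.2 -0.4 -0.7] t 13.8 J [ 0.14  0.37  0.31  1.91 -0.15  0.88  2.14]
```

View pics/s6.png

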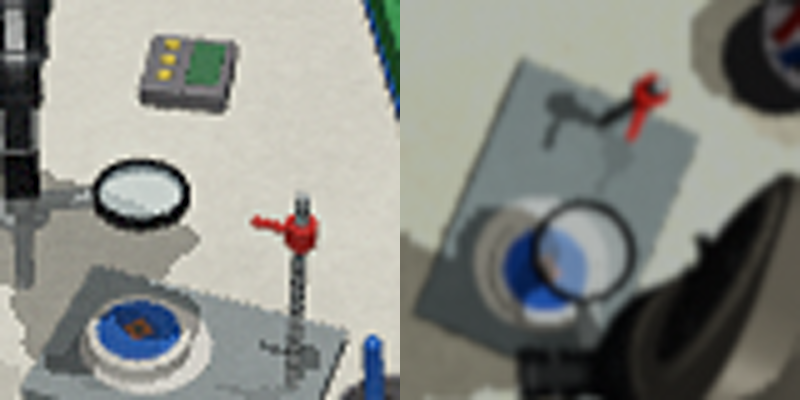

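```bash
python3 -c "
from station import bot
print(bot.hand_in())"
```

```text
the job is handed in; nothing more can be done
None
```

The job is handed in: the gripper is holding the loupe still and level, with its lens centred over the chip to within about 2 mm. The rim is at about 124 mm and the pointer reads about 125 mm; no verdict came back.

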